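# Cap a tank neck with a camlock coupling

### The job

Close the small grey tank on the bench with its camlock cap: set the cap mouth-down over the grooved neck with both cam arms still raised, and push it on against the stiff seal until it is fully home, finishing with a firm push of 25 to 30 N kept up for half a second, but never more than 35 N. Then swing the two cam arms down to their stops, one after the other and with no more than about 12 N, so that the cap is left locked, straight and fully home. Do not bang or drop the cap, and leave the loose tool, bottle and plane where they are.

Things in the scene. Friction and masses are not known exactly. Their poses are not given: they have to be found in the camera images.
- tank: Flat grey tank, 120 (x) x 150 (y) x 35 mm high, fixed to the bench; origin at bench level under the axis of its upright aluminium neck, z up. A small brass vent plug, 12 mm high, stands on its top at x +45, y +60 mm.
- neck_foot (a point): Point on the neck's axis at the tank's top, 35 mm above the bench. Flange 64 mm diameter, 6 mm high, then the neck, 40 mm diameter. The neck is screwed in to a different depth each time: its rim stands 70 to 90 mm above this point, by an amount that no pose tells: feel for it. Below the rim a lip 10 mm high (its top 4.5 mm taper to 33 mm diameter), then a groove 14 mm high, 29 mm diameter.
- cap: Loose aluminium camlock cap, about 0.35 kg, mouth-down on the bench; origin at the centre of its mouth, z up. Round cup of 43 mm bore, 52 mm outside, roof from 40 to 48 mm, then a round grip boss, 30 mm diameter, up to 80 mm. Brass cam arms along its +y (arm a) and -y (arm b). Fits the neck at any yaw. By its own weight it stays 12 to 14 mm too high; the arms will not go down then.
- cap_roof (a point): Centre of the underside of the cap's roof, 40 mm above its mouth; rests on the neck's rim when home, so the mouth is then 65 to 85 mm above the bench. Before that it meets a rubber seal plug, 25 mm diameter, standing 12 to 14 mm proud of the rim (top at most 139 mm above the bench): 9 N to start it, rising to 15 N when flush, where the hard stop is felt; it stays where it was pushed to.
- cap_grip (a point): Point on the cap's axis in the middle of the grip boss, 66 mm above the mouth.
- cam_a (a joint): Cam arm a about its pin: 0 = raised (points outward, 35 degrees above level), 1.396 = fully down at its stop (45 degrees below level). Starts at 0 to 0.2. Stiff (0.12 N m: 2 to 4 N at its end, up to about 8 N where the cam draws the cap down), stays where it is left. Its lobe turns under the neck's lip, which it can do only once the cap is home.
- cam_b (a joint): The same for cam arm b.
- hinge_a (a point): Pin of cam arm a, on the cap: 30 mm out from the axis along the cap's +y, 26.2 mm above its mouth; the arm turns in the plane of the cap's y and z axes.
- hinge_b (a point): Pin of cam arm b: 30 mm out along the cap's -y, 26.2 mm above its mouth.
- end_a (a point): Middle of the upper face of the paddle at the end of arm a: 55 mm along the arm from the pin, 3 mm above its centre line. The arm is 9 mm wide and 6 mm thick, its end paddle 20 mm wide, 18 mm long, 6 mm thick.
- end_b (a point): The same on arm b.
- the_screwdriver: Loose bystander: screwdriver, 197 mm long, 26 mm thick, lying on the bench between cap and tank; origin at the centre of its underside.
- the_bottle: Loose bystander: small closed bottle, 38 mm diameter, 97 mm tall, standing beyond the tank; origin at the centre of its underside.
- the_plane: Loose bystander: small wooden finger plane, 60 x 27 x 36 mm, on the near right of the bench; origin at the centre of its underside.

How it is judged:
On the way, in this order (a step that is already met when the one before it is completed fails the run):
1. the cap, straight on the neck, is pressed home with more than 20 N while both cam arms are still raised (below 0.6 rad) (horizontal distance between cap_roof and neck_foot below 0.003 m and angle between cap's own z axis and vertical below 0.07 rad and z of cap_roof in the frame of neck_foot below 0.093 m and contact force between cap and tank above 20 N and value of joint each of cam_a, cam_b below 0.6 rad), for 0.2 s.
2. one cam arm is fully down (beyond 1.30 rad), the other still raised (((value of joint cam_a above 1.3 rad and value of joint cam_b below 0.6 rad) or (value of joint cam_b above 1.3 rad and value of joint cam_a below 0.6 rad))), for 0.1 s.
3. both cam arms are fully down with the cap straight on the neck (horizontal distance between cap_roof and neck_foot below 0.003 m and angle between cap's own z axis and vertical below 0.07 rad and z of cap_roof in the frame of neck_foot below 0.093 m and value of joint each of cam_a, cam_b above 1.3 rad), for 0.2 s.
At the end, for the whole second after the job is handed in: The cap sits on the neck at rest: the underside of its roof within 3 mm of the neck's axis and less than 93 mm above the tank's top (the neck stands 70 to 90 mm above it), the cap upright within 0.07 rad, both cam arms down beyond 1.30 rad (all of step 3 and linear speed of cap below 0.01 m/s); the robot touches nothing.
It fails at once if while both arms are raised (below 0.6 rad), the cap presses on the tank with more than 40 N (contact force between cap and tank above 40 N and value of joint each of cam_a, cam_b below 0.6 rad).
It fails at once if an arm is forced: with an arm swung, cap and lobes press on the neck with more than 100 N (an arm multiplies the push at its end about 6 times) (contact force between cap and tank above 100 N).
It fails at once if the cap is tipped by more than 0.6 rad (angle between cap's own z axis and vertical above 0.6 rad).
It fails at once if the screwdriver, the small bottle or the plane is moved by more than 20 mm (distance of any of the_screwdriver, the_bottle, the_plane from where it was at the start of the episode above 0.02 m).
It also fails if it takes over 69 s, if anything falls off the work surface, if the arm or the gripper's body presses on something with over 40 N, if the wrist force passes 120 N, or if a joint passes its speed limit or range.

### The arm

A 7-joint arm with a two-finger parallel gripper is mounted at the origin on a cart in front of the work surface, level with it; the furniture and walls round the work are solid. World frame = base frame: x ahead of the robot, y to its left, z up, the work surface at z = 0. Lengths are in m, angles in rad, forces in N, time in s.
With the tool pointing down it reaches from about 0.4 to 0.85 m from the base axis. Payload 4.5 kg.
Tool frame: the origin (TCP) lies at the very end of the fingers, on their centre line; the grasp point (between the pads) lies 19 mm behind it (r.pinch_z is the distance from the TCP to the grasp point, in m); z points along the fingers, y is the line along which they close (so a half turn about z gives the same grasp; the last joint's range is limited). The gripper opens to 88 mm and grips with 3 to 60 N. Pads are 18 mm wide; open, the fingers measure 123 mm over their backs; the gripper's body (75 mm by 187 mm) begins 45 mm behind the grasp point.
Start: joints at [-1.176, 0.689, -0.195, 1.565, 0.157, 0.902, -0.215], TCP at [0.221, 0.585, 0.239] pointing down, gripper open.
Joint ranges: [-3.01, 3.01], [-0.46, 2.08], [-1.47, 1.51], [0.13, 2.56], [-1, 4.14], [0.04, 2.09], [-2.66, 2.66]. Speed limits (rad/s): [2.57, 2.57, 3.14, 3.14, 3.14, 3.14, 3.14].

### API

Orientations are given as a unit quaternion [x, y, z, w].
In Python, from plant import r, cams gives the robot as it stands.
- The arm moves only by the shell command python3 -m pendant 'ROWS' [FORCE]. ROWS is JSON, a list of rows, each a list of 3 entries, a list of its own where there are three numbers: the closure, from -1 (fully open) to 1 (shut), then the shift along the tool's x, y, z in mm, then the turn, a rotation vector about the tool's x, y, z in degrees. A call has 1 to 8 rows; each row shifts and turns the commanded pose from where the row before left it, along the tool's axes as they then stand; what a row does not reach is not made up. A row lasts 1/8 s, in which the tool goes at most 62.5 mm and 10.7 degrees, less where a joint would pass 70% of its speed; a pose out of reach is approached as far as the arm can. A call with a gripper value outside its range is refused whole. The fingers move at their own pace and stop on an object; FORCE is the grip in N (left out, the last holds). Time passes only in rows, so rows that do not move let the fingers close. It gives the time, the measured TCP pose, the force, the opening and the grip force at its end, in the units of the state.
- r.get_state(): the state, without advancing time (a new reading comes with each control period).
- cams.snapshot(name): name is "scene" or "top"; returns a dict with "img" (420x560x3 uint8, red, green, blue), "camera_matrix" (3x3 intrinsics, pixels), "D" ([k1, k2, p1, p2, k3] as OpenCV has them; the pictures are not rectified), "camera_from_world" (4x4, takes a point from world to camera coordinates). Camera axes: x right, y up, looking along -z (the intrinsics and any distortion apply to the point x, -y, -z); pixel columns grow to the right and rows downward; lengths in m; the calibration is good to about 2 mm. A picture is of the moment at which its call begins. There is no depth.
- r.finish_job(): hands the job in; it is judged then, once.
The state is a dict: "clock": time; "q": joint angles; "qd": joint speeds; "joint_torque": joint torques, N m; "tool_pos": TCP position; "eef_rot": TCP orientation; "contact_force": force on the tool from outside, world axes, zero at the start; "moment": the same for the moment, N m; "opening": opening from 0.0 (shut) to 1.0 (fully open); "finger_force": force on a finger pad.
Only numpy, scipy, OpenCV 4.12 (cv2) and the standard library are available. Lean on these libraries where they do the work, as an engineer would, in place of code of your own. Each camera call takes 0.05 s, during which the arm holds its last target. There are 200 camera calls.

## Working session

There is one attempt and no reset: what is moved stays moved. The work goes in short steps, Python scripts to look and compute and a shell command to move; the robot and the scene stay as the last step left them, time stands still between calls to the robot, and variables do not carry over. Pictures are saved under pics/ and viewed, at most 10 in all, crops included, and the job is handed in when it is done.

```bash
ls; mkdir -p pics
python3 - <<'E'
from plant import r,cams
import cv2,numpy as np
for n in("scene","top"):
    s=cams.snapshot(n); cv2.imwrite(f"pics/{n}0.png",s["img"][:,:,::-1]); np.savez(f"{n}0.npz",**s)
    print(n,s["camera_matrix"].round(1).tolist(),s["D"],s["camera_from_world"].round(3).tolist())
print({k:np.round(v,3).tolist() for k,v in r.get_state().items()})
E
```

```text
pics
scene [[408.5, 0.0, 281.4], [0.0, 408.5, 210.4], [0.0, 0.0, 1.0]] [-0.06069498  0.          0.          0.          0.        ] [[0.569, -0.822, 0.02, -0.424], [0.526, 0.382, 0.76, -0.314], [-0.632, -0.422, 0.65, -0.78], [0.0, 0.0, 0.0, 1.0]]
top [[438.3, 0.0, 280.1], [0.0, 438.3, 214.7], [0.0, 0.0, 1.0]] [-0.0832504  0.         0.         0.         0.       ] [[0.026, -1.0, 0.018, -0.12], [0.981, 0.029, 0.191, -0.545], [-0.192, 0.012, 0.981, -1.184], [0.0, 0.0, 0.0, 1.0]]
{'clock': 0.1, 'q': [-1.176, 0.69, -0.195, 1.566, 0.157, 0.903, -0.215], 'qd': [-0.0, -0.001, -0.0, -0.003, 0.0, 0.0, 0.001], 'joint_torque': [-0.004, -52.849, -1.272, -15.384, -0.053, 0.002, 0.0], 'tool_pos': [0.22, 0.584, 0.238], 'eef_rot': [0.179, 0.984, -0.001, -0.0], 'contact_force': [-1.103, -0.087, -0.983], 'moment': [-0.0, -0.021, -0.011], 'finger_force': 0.0, 'opening': 1.002}
```

View pics/scene0.png

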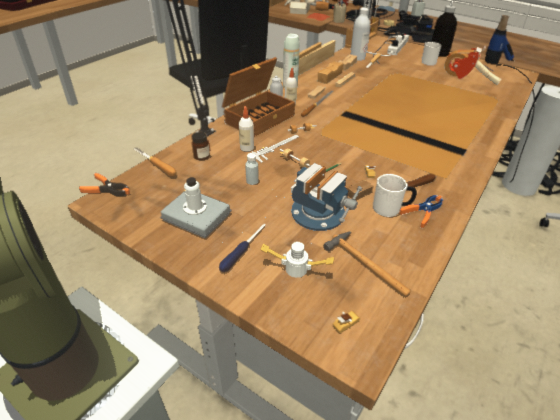

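View pics/top0.png

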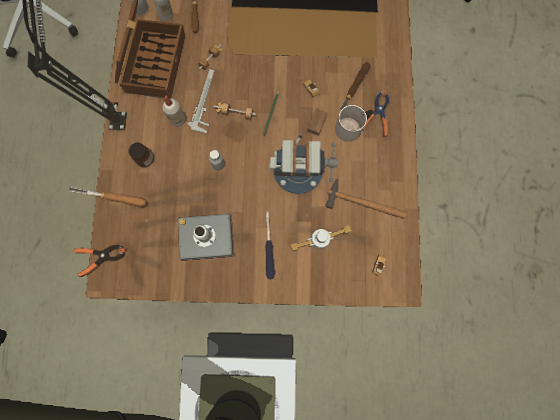

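The scene view shows the cap at about (297,258), the tank neck at (195,195), the screwdriver at (243,248), the bottle at (252,170) and the plane at (345,320). In the top view the cap is at (321,238) with its arms from (293,246) to (350,230), and the neck is at (204,233). I'll enlarge these next.

```bash
cat > h.py <<'E'
import numpy as np,cv2
def pack(n):
    return dict(np.load(n+".npz"))
def ray(s,uv):
    p=cv2.undistortPoints(np.array([[uv]],float),s["camera_matrix"],s["D"])[0,0]
    T=s["camera_from_world"];R=T[:3,:3]
    d=R.T@np.array([p[0],-p[1],-1.]);return -R.T@T[:3,3],d/np.linalg.norm(d)
def onz(s,uv,z):
    c,d=ray(s,uv);return c+d*(z-c[2])/d[2]
def proj(s,P):
    T=s["camera_from_world"];q=T[:3,:3]@np.array(P,float)+T[:3,3];q=q*[1,-1,-1]
    return cv2.projectPoints(q.reshape(1,1,3),np.zeros(3),np.zeros(3),s["camera_matrix"],s["D"])[0].ravel()
def tri(s1,u1,s2,u2):
    c1,d1=ray(s1,u1);c2,d2=ray(s2,u2)
    A=np.c_[d1,-d2];t=np.linalg.lstsq(A,c2-c1,rcond=None)[0]
    a=c1+t[0]*d1;b=c2+t[1]*d2;return (a+b)/2,np.linalg.norm(a-b)
E
python3 - <<'E'
import cv2,numpy as np
a=cv2.imread("pics/top0.png");b=cv2.imread("pics/scene0.png")
def c(im,x,y,w=80,h=60,k=5): return cv2.resize(im[y:y+h,x:x+w],None,fx=k,fy=k,interpolation=cv2.INTER_CUBIC)
o=np.vstack([np.hstack([c(a,282,208),c(a,165,205)]),np.hstack([c(b,257,230),c(b,157,172)])])
cv2.imwrite("pics/z0.png",o)
E
```

```text
(no output)
```

View pics/z0.png

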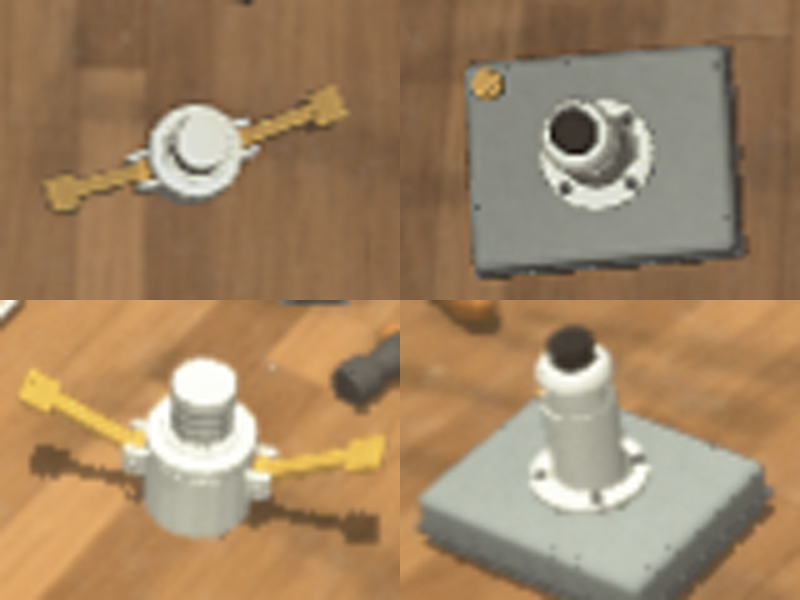

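Enlarged, the crops (5x) show:
- **Top view:** boss top at (203,142), paddles at (64,192) and (330,104), seal top at (574,131), flange centre at (597,153).
- **Scene view:** boss top at (204,379), seal top at (572,342), flange at (589,475).

Run:
```python
from h import *
T=pack("top0");S=pack("scene0")
f=lambda x,y,ox,oy:((x+.5)/5-.5+ox,(y+.5)/5-.5+oy)
t1=lambda x,y:f(x,y,282,208); t2=lambda x,y:f(x-400,y,165,205)
s1=lambda x,y:f(x,y-300,257,230); s2=lambda x,y:f(x-400,y-300,157,172)
p=lambda n,v:print(n,np.round(v,4) if not isinstance(v,tuple) else (np.round(v[0],4),round(v[1],4)))
p("boss tri",tri(T,t1(203,142),S,s1(204,379)))
p("boss top z80",onz(T,t1(203,142),.08)); p("boss sc z80",onz(S,s1(204,379),.08)); p("cup roof top z48",onz(T,t1(196,152),.048))
p("padR",tri(T,t1(330,104),S,s1(365,455))); p("padL",tri(T,t1(64,192),S,s1(40,391)))
p("seal",tri(T,t2(574,131),S,s2(572,342)))
p("flange top",onz(T,t2(597,153),.041)); p("flange sc",onz(S,s2(589,475),.041))
for c in((469,66),(728,46),(745,245),(478,270)): p("corner",onz(T,t2(*c),.035))
p("vent",onz(T,t2(487,85),.047))
for n,uv in(("plane",(379,264)),("bottle",(217,160)),("sd tip",(267,212)),("sd h",(270,277))):p(n,onz(T,uv,.02))
```

```text
boss tri (array([ 0.4863, -0.2213,  0.0825]), np.float64(0.0001))
boss top z80 [ 0.4866 -0.2215  0.08  ]
boss sc z80 [ 0.4885 -0.2201  0.08  ]
cup roof top z48 [ 0.4856 -0.2212  0.048 ]
padR (array([ 0.5134, -0.2953,  0.0543]), np.float64(0.0018))
padL (array([ 0.4602, -0.1469,  0.0517]), np.float64(0.0007))
seal (array([0.4844, 0.107 , 0.1278]), np.float64(0.0008))
flange top [0.4851 0.1084 0.041 ]
flange sc [0.4815 0.1057 0.041 ]
corner [0.534  0.1858 0.035 ]
corner [0.55   0.0379 0.035 ]
corner [0.4361 0.023  0.035 ]
corner [0.4175 0.1728 0.035 ]
vent [0.5212 0.1722 0.047 ]
plane [ 0.4189 -0.3923  0.02  ]
bottle [0.7147 0.0867 0.02  ]
sd tip [ 0.5613 -0.0671  0.02  ]
sd h [ 0.3743 -0.0814  0.02  ]
```

```bash
cat > go.py <<'E'
import sys,numpy as np
from plant import r
from scipy.spatial.transform import Rotation as R
# args: x y z [yaw of tool y axis, deg]; prints turn about tool axes, shift mm before turn axes / after turn axes
s=r.get_state();Q=R.from_quat(s["eef_rot"]);p=np.array(s["tool_pos"])
print("t",round(s["clock"],2),"pos",p.round(4),"F",np.round(s["contact_force"],1),"M",np.round(s["moment"],2),"open",round(s["opening"]*88,1),"ff",round(s["finger_force"],1),"q",np.round(s["q"],2))
y=Q.as_matrix()[:,1];print("yaw_y",round(np.degrees(np.arctan2(y[1],y[0])),2),"tilt",np.round(Q.as_matrix()[:2,2],4))
if len(sys.argv)>3:
    a=list(map(float,sys.argv[1:]));d=np.array(a[:3])-p;T=Q
    if len(a)>3:
        th=np.radians(a[3]);Y=np.array([np.cos(th),np.sin(th),0]);Z=np.array([0,0,-1.]);T=R.from_matrix(np.c_[np.cross(Y,Z),Y,Z])
        print("turn",np.degrees((Q.inv()*T).as_rotvec()).round(2))
    print("shift now-axes",(Q.inv().apply(d)*1e3).round(1),"after-turn",(T.inv().apply(d)*1e3).round(1))
E
python3 -m pendant '[[-1,[-38,-19,0],[0,0,0]],[-1,[-38,-19,0],[0,0,0]],[-1,[-38,-19,0],[0,0,0]],[-1,[-38,-19,0],[0,0,0]],[-1,[-38,-19,0],[0,0,0]],[-1,[-38,-19,0],[0,0,0]],[-1,[-38,-19,0],[0,0,0]],[-1,[-38,-19,0],[0,0,0]]]'
python3 -m pendant '[[-1,[0,0,0],[0,0,10]],[-1,[0,0,0],[0,0,10]],[-1,[0,0,0],[0,0,10]],[-1,[0,0,0],[0,0,10]],[-1,[0,0,0],[0,0,9.7]],[-1,[0,0,0],[0,0,0]]]'
python3 go.py 0.486 -0.221 0.20 19.7
```

```text
clock: 1.1
tool_pos: [0.4521, 0.334, 0.2384]
eef_rot: [0.179, 0.984, -0.0, -0.0]
contact_force: [0.9, 0.6, -0.1]
opening: 1.003
finger_force: 0.0
clock: 1.85
tool_pos: [0.4511, 0.3352, 0.2384]
eef_rot: [0.575, 0.818, -0.0, 0.0]
contact_force: [-0.1, 0.1, -0.1]
opening: 0.998
finger_force: 0.0
t 1.85 pos [0.4511 0.3352 0.2384] F [-0.1  0.1 -0.1] M [-0.1   0.04 -0.05] open 87.8 ff 0.0 q [-0.73  0.6   0.02  1.77 -0.02  0.77 -0.36]
yaw_y 19.74 tilt [-0.0003 -0.0008]
turn [-0.03  0.04  0.04]
shift now-axes [-535.3 -155.    38.9] after-turn [-535.4 -154.6   38.4]
```

```bash
python3 -m pendant '[[-1,[-40,-12,0],[0,0,0]],[-1,[-40,-12,0],[0,0,0]],[-1,[-40,-12,0],[0,0,0]],[-1,[-40,-12,0],[0,0,0]],[-1,[-40,-12,0],[0,0,0]],[-1,[-40,-12,0],[0,0,0]],[-1,[-40,-12,0],[0,0,0]],[-1,[-40,-12,0],[0,0,0]]]' >/dev/null
python3 -m pendant '[[-1,[-40,-12,0],[0,0,0]],[-1,[-40,-12,0],[0,0,0]],[-1,[-40,-12,0],[0,0,0]],[-1,[-40,-12,0],[0,0,0]],[-1,[-40,-8,30],[0,0,0]],[-1,[-15,-2,35],[0,0,0]],[-1,[0,0,20],[0,0,0]],[-1,[0,0,0],[0,0,0]]]' >/dev/null
python3 go.py 0.486 -0.221 0.051 19.7
python3 - <<'E'
from plant import cams
import cv2,numpy as np
from h import *
o=[]
for n,c in(("top",(322,237)),("scene",(297,240))):
    s=cams.snapshot(n);np.savez(n+"1.npz",**s)
    x,y=c[0]-40,c[1]-50;o.append(cv2.resize(s["img"][y:y+90,x:x+80,::-1],None,fx=5,fy=5,interpolation=cv2.INTER_CUBIC))
cv2.imwrite("pics/z1.png",np.hstack(o))
E
```

```text
t 3.85 pos [ 0.4849 -0.22    0.1523] F [0.  0.1 0.6] M [-0.04  0.06  0.07] open 88.2 ff 0.0 q [ 0.37  0.7  -0.05  1.93  0.06  0.52  0.62]
yaw_y 19.76 tilt [-0.0033  0.0018]
turn [-0.14 -0.16  0.06]
shift now-axes [ -1.6   0.9 101.3] after-turn [ -1.3   0.7 101.3]
```

View pics/z1.png

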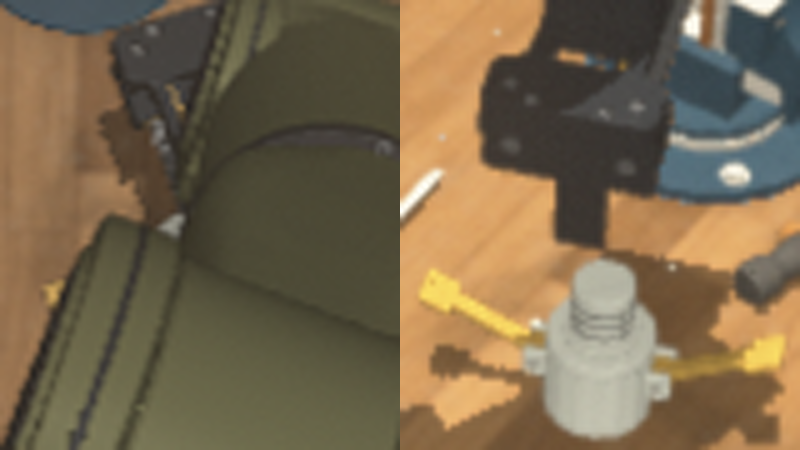

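The scene crop shows the open gripper centred above the cap, and both paddles are clear of the finger line. Descending.

```bash
python3 -m pendant '[[-1,[-1.4,0.8,20],[0,0,0]],[-1,[0,0,20],[0,0,0]],[-1,[0,0,20],[0,0,0]],[-1,[0,0,20],[0,0,0]],[-1,[0,0,12],[0,0,0]],[-1,[0,0,6],[0,0,0]],[-1,[0,0,0],[0,0,0]],[-1,[0,0,0],[0,0,0]]]' >/dev/null
python3 go.py 0.486 -0.221 0.052 19.7
```

```text
t 4.95 pos [ 0.4877 -0.2216  0.0563] F [ 1.2 -0.3  0.3] M [ 0.01  0.03 -0.01] open 88.1 ff 0.0 q [ 0.36  0.87 -0.03  1.97  0.08  0.31  0.61]
yaw_y 19.64 tilt [ 0.0011 -0.0003]
turn [ 0.05  0.04 -0.07]
shift now-axes [ 1.1 -1.4  4.3] after-turn [ 1.1 -1.4  4.3]
```

```bash
python3 -m pendant '[[-1,[0.5,-1,4],[0,0,0]],[0.2,[0,0,0],[0,0,0]],[1,[0,0,0],[0,0,0]],[1,[0,0,0],[0,0,0]],[1,[0,0,0],[0,0,0]],[1,[0,0,0],[0,0,0]],[1,[0,0,0],[0,0,0]],[1,[0,0,0],[0,0,0]]]' 15 >/dev/null
python3 go.py
python3 -m pendant '[[1,[0,0,0],[0,0,0]],[1,[0,0,0],[0,0,0]],[1,[0,0,0],[0,0,0]],[1,[0,0,0],[0,0,0]]]' 50 >/dev/null
python3 go.py
```

```text
t 5.95 pos [ 0.4869 -0.2211  0.0518] F [ 1.7  2.1 -0.8] M [ 0.04 -0.31  0.02] open 29.5 ff 15.0 q [ 0.36  0.87 -0.03  1.97  0.08  0.3   0.61]
yaw_y 19.65 tilt [0.0014 0.0001]
t 6.45 pos [ 0.4869 -0.2212  0.0518] F [2.9 2.  0.5] M [ 0.28 -0.68  0.06] open 28.8 ff 50.0 q [ 0.36  0.87 -0.03  1.97  0.08  0.3   0.61]
yaw_y 19.64 tilt [0.0014 0.    ]
```

```bash
python3 -m pendant '[[1,[0,0,-5],[0,0,0]],[1,[0,0,-15],[0,0,0]],[1,[0,0,-30],[0,0,0]],[1,[0,0,-40],[0,0,0]],[1,[0,0,-40],[0,0,0]],[1,[0,0,-40],[0,0,0]],[1,[0,0,-15],[0,0,0]],[1,[0,0,0],[0,0,0]]]' >/dev/null
python3 go.py 0.4845 0.1065 0.228 19.7
```

```text
t 7.45 pos [ 0.4857 -0.2217  0.2382] F [-0.6 -0.5 -5.2] M [-0.04  0.03  0.04] open 28.8 ff 50.0 q [ 0.38  0.57 -0.06  1.85  0.05  0.73  0.63]
yaw_y 19.58 tilt [ 0.0013 -0.0009]
turn [ 0.05  0.08 -0.12]
shift now-axes [309.6 108.9   9.9] after-turn [309.4 109.5  10.2]
```

```bash
python3 -m pendant '[[1,[15,5,0],[0,0,0]],[1,[28,10,0],[0,0,0]],[1,[30,11,0],[0,0,0]],[1,[30,11,0],[0,0,0]],[1,[30,11,0],[0,0,0]],[1,[30,11,0],[0,0,0]],[1,[30,10,0],[0,0,0]],[1,[30,10,0],[0,0,0]]]' >/dev/null
python3 -m pendant '[[1,[30,11,0],[0,0,0]],[1,[25,8,0],[0,0,0]],[1,[20,7,0],[0,0,0]],[1,[12,4,0],[0,0,0]],[1,[0,0,0],[0,0,0]],[1,[0,0,0],[0,0,0]],[1,[0,0,0],[0,0,0]],[1,[0,0,0],[0,0,0]]]' >/dev/null
python3 go.py 0.4845 0.1065 0.200 19.7
python3 - <<'E'
from plant import cams
import cv2,numpy as np
from h import *
s=cams.snapshot("scene");np.savez("scene2.npz",**s)
cv2.imwrite("pics/z2.png",cv2.resize(s["img"][110:230,120:270,::-1],None,fx=5,fy=5,interpolation=cv2.INTER_CUBIC))
E
```

```text
t 9.45 pos [0.4848 0.1066 0.2367] F [-0.2 -0.6 -4. ] M [-0.    0.07 -0.02] open 28.7 ff 50.0 q [-0.3   0.52 -0.01  1.95  0.01  0.66  0.02]
yaw_y 19.55 tilt [-0.     -0.0002]
turn [-0.    0.01 -0.15]
shift now-axes [ 0.  -0.3 36.7] after-turn [ 0.  -0.3 36.7]
```

View pics/z2.png

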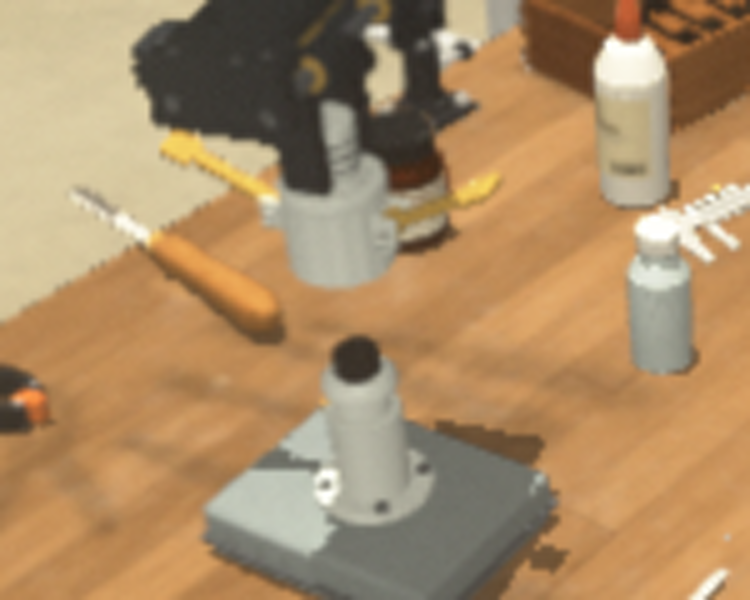

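The scene crop shows the cap held level above the neck, with its wall edges at about x=288 and 394. The lip edges are at about x=326 and 397. I'll compare these with the projections.

Run:
```python
from h import *
S=pack("scene2");c,_=ray(S,(280,210))
def sil(x,y,z,rad):
    v=np.array([x-c[0],y-c[1]]);v/=np.linalg.norm(v);n=np.array([-v[1],v[0]])
    g=lambda p:((p-[120,110]+.5)*5-.5).round(1)
    return [g(proj(S,[x+k*n[0],y+k*n[1],z])).tolist() for k in(rad,0,-rad)]
print("cap z.20",sil(.4848,.1066,.205,.026)); print("lip z.105",sil(.4848,.1066,.107,.020)); print("neck z.06",sil(.4848,.1066,.055,.020));print("boss .25",sil(.4848,.1066,.252,.015))
g=cv2.cvtColor(S["img"],cv2.COLOR_RGB2GRAY)
def prof(row,a,b): # crop row -> image row
    rr=int((row+.5)/5-.5+110); print("row",row,[(int((u-120)*5+2),int(g[rr,u])) for u in range(a,b)])
prof(240,174,204);prof(420,180,206)
```

```text
cap z.20 [[284.7, 231.6], [338.3, 225.0], [391.5, 218.4]]
lip z.105 [[323.6, 389.5], [362.3, 384.1], [400.8, 378.8]]
neck z.06 [[336.5, 466.7], [374.0, 461.2], [411.3, 455.9]]
boss .25 [[294.0, 145.2], [325.8, 141.5], [357.5, 137.8]]
row 240 [(272, 164), (277, 164), (282, 161), (287, 163), (292, 167), (297, 172), (302, 177), (307, 180), (312, 181), (317, 182), (322, 179), (327, 181), (332, 182), (337, 183), (342, 179), (347, 175), (352, 175), (357, 174), (362, 171), (367, 163), (372, 164), (377, 161), (382, 151), (387, 155), (392, 166), (397, 150), (402, 160), (407, 168), (412, 151), (417, 123)]
row 420 [(302, 134), (307, 147), (312, 176), (317, 189), (322, 187), (327, 173), (332, 169), (337, 169), (342, 173), (347, 179), (352, 183), (357, 182), (362, 180), (367, 179), (372, 175), (377, 172), (382, 169), (387, 170), (392, 169), (397, 150), (402, 140), (407, 152), (412, 161), (417, 155), (422, 150), (427, 143)]
```

```bash
python3 -m pendant '[[1,[0,0,15],[0,0,0]],[1,[0,0,15],[0,0,0]],[1,[0,0,12],[0,0,0]],[1,[0,0,8],[0,0,0]],[1,[0,0,4],[0,0,0]],[1,[0,0,4],[0,0,0]],[1,[0,0,0],[0,0,0]],[1,[0,0,0],[0,0,0]]]'
python3 go.py
python3 -m pendant '[[1,[0,0,3],[0,0,0]],[1,[0,0,3],[0,0,0]],[1,[0,0,0],[0,0,0]]]';python3 go.py
```

```text
clock: 10.5
tool_pos: [0.4849, 0.1074, 0.1789]
eef_rot: [0.576, 0.817, 0.0, 0.0]
contact_force: [0.4, 0.1, -4.1]
opening: 0.328
finger_force: 50.0
t 10.5 pos [0.4849 0.1074 0.1789] F [ 0.4  0.1 -4.1] M [-0.07  0.03 -0.  ] open 28.9 ff 50.0 q [-0.3   0.62 -0.01  2.01  0.02  0.51  0.01]
yaw_y 19.63 tilt [0.0005 0.0002]
clock: 10.88
tool_pos: [0.4845, 0.1073, 0.1724]
eef_rot: [0.576, 0.817, -0.0, -0.0]
contact_force: [-0.1, 0.1, -4.2]
opening: 0.329
finger_force: 50.0
t 10.88 pos [0.4845 0.1073 0.1724] F [-0.1  0.1 -4.2] M [-0.03  0.1  -0.03] open 28.9 ff 50.0 q [-0.3   0.63 -0.01  2.02  0.02  0.49  0.01]
yaw_y 19.63 tilt [-0.0006 -0.0001]
```

```bash
for i in 1; do python3 -m pendant '[[1,[0,0,3],[0,0,0]],[1,[0,0,3],[0,0,0]],[1,[0,0,0],[0,0,0]]]'|grep -E 'pos|contact';python3 -m pendant '[[1,[0,0,3],[0,0,0]],[1,[0,0,3],[0,0,0]],[1,[0,0,0],[0,0,0]]]'|grep -E 'pos|contact'; python3 -m pendant '[[1,[0,0,2],[0,0,0]],[1,[0,0,0],[0,0,0]]]'|grep -E 'pos|contact';done;python3 go.py
```

```text
tool_pos: [0.4845, 0.1073, 0.1664]
contact_force: [0.0, -0.7, -4.1]
tool_pos: [0.4847, 0.1074, 0.1605]
contact_force: [-0.4, 1.0, -4.6]
tool_pos: [0.4847, 0.1074, 0.1586]
contact_force: [-0.1, 0.3, -4.2]
t 11.88 pos [0.4847 0.1074 0.1586] F [-0.1  0.3 -4.2] M [-0.02 -0.01 -0.02] open 29.0 ff 50.0 q [-0.3   0.65 -0.01  2.03  0.02  0.46  0.01]
yaw_y 19.63 tilt [0.     0.0001]
```

```bash
for i in 1; do python3 -m pendant '[[1,[0,0,2],[0,0,0]],[1,[0,0,2],[0,0,0]],[1,[0,0,0],[0,0,0]]]'|grep -E 'pos|contact';python3 -m pendant '[[1,[0,0,2],[0,0,0]],[1,[0,0,2],[0,0,0]],[1,[0,0,0],[0,0,0]]]'|grep -E 'pos|contact'; python3 -m pendant '[[1,[0,0,2],[0,0,0]],[1,[0,0,1],[0,0,0]],[1,[0,0,0],[0,0,0]]]'|grep -E 'pos|contact';done;python3 go.py
```

```text
tool_pos: [0.4847, 0.1074, 0.1546]
contact_force: [0.4, 0.1, -4.7]
tool_pos: [0.4847, 0.1074, 0.1506]
contact_force: [0.5, 0.3, -5.1]
tool_pos: [0.4847, 0.1074, 0.1476]
contact_force: [0.8, 0.3, -5.7]
t 13.0 pos [0.4847 0.1074 0.1476] F [ 0.8  0.3 -5.7] M [0.04 0.01 0.01] open 28.7 ff 50.0 q [-0.3   0.67 -0.01  2.04  0.02  0.43  0.01]
yaw_y 19.63 tilt [0.     0.0001]
```

```bash
for i in 1; do python3 -m pendant '[[1,[0,0,1.5],[0,0,0]],[1,[0,0,1.5],[0,0,0]],[1,[0,0,0],[0,0,0]]]'|grep -E 'pos|contact';python3 -m pendant '[[1,[0,0,1.5],[0,0,0]],[1,[0,0,1.5],[0,0,0]],[1,[0,0,0],[0,0,0]]]'|grep -E 'pos|contact'; python3 -m pendant '[[1,[0,0,1],[0,0,0]],[1,[0,0,1],[0,0,0]],[1,[0,0,0],[0,0,0]]]'|grep -E 'pos|contact';done;python3 go.py
```

```text
tool_pos: [0.4847, 0.1074, 0.1446]
contact_force: [0.3, 0.5, -4.8]
tool_pos: [0.4847, 0.1074, 0.1416]
contact_force: [-0.1, -1.0, -4.6]
tool_pos: [0.4848, 0.1074, 0.1397]
contact_force: [1.0, 0.8, -4.0]
t 14.12 pos [0.4848 0.1074 0.1397] F [ 1.   0.8 -4. ] M [ 0.1  -0.1   0.02] open 28.7 ff 50.0 q [-0.3   0.69 -0.01  2.05  0.02  0.41  0.01]
yaw_y 19.63 tilt [0.0001 0.0002]
```

```bash
for i in 1 2 3; do python3 -m pendant '[[1,[0,0,1],[0,0,0]],[1,[0,0,1],[0,0,0]],[1,[0,0,0],[0,0,0]]]'|grep -E 'pos|contact';done;python3 go.py
```

```text
tool_pos: [0.4848, 0.1074, 0.1383]
contact_force: [-1.0, 0.8, 6.2]
tool_pos: [0.4848, 0.1074, 0.1364]
contact_force: [-0.7, -0.1, 6.4]
tool_pos: [0.4848, 0.1074, 0.1345]
contact_force: [-1.7, 0.7, 7.4]
t 15.25 pos [0.4848 0.1074 0.1345] F [-1.7  0.7  7.4] M [-0.06  0.42 -0.06] open 28.5 ff 50.0 q [-0.3   0.7  -0.01  2.05  0.02  0.39  0.01]
yaw_y 19.62 tilt [0.0008 0.0003]
```

```bash
for i in 1 2; do python3 -m pendant '[[1,[0,0,1],[0,0,0]],[1,[0,0,1],[0,0,0]],[1,[0,0,0],[0,0,0]]]'|grep -E 'pos|contact';done; python3 -m pendant '[[1,[0,0,0.5],[0,0,0]],[1,[0,0,0.5],[0,0,0]],[1,[0,0,0],[0,0,0]]]'|grep -E 'pos|contact';python3 go.py
```

```text
tool_pos: [0.4848, 0.1073, 0.1326]
contact_force: [-1.6, 0.5, 7.7]
tool_pos: [0.4848, 0.1073, 0.1307]
contact_force: [-2.1, -0.1, 8.5]
tool_pos: [0.4848, 0.1073, 0.1298]
contact_force: [-2.1, -0.0, 10.6]
t 16.38 pos [0.4848 0.1073 0.1298] F [-2.1 -0.  10.6] M [-0.04  0.53  0.01] open 28.8 ff 50.0 q [-0.3   0.71 -0.01  2.05  0.02  0.38  0.01]
yaw_y 19.62 tilt [0.0009 0.0003]
```

```bash
for i in 1 2 3 4 5; do python3 -m pendant '[[1,[0,0,0.3],[0,0,0]],[1,[0,0,0.3],[0,0,0]],[1,[0,0,0],[0,0,0]]]'|grep -E 'pos|contact';done;python3 go.py
```

```text
tool_pos: [0.4848, 0.1074, 0.1292]
contact_force: [-2.1, 0.5, 10.6]
tool_pos: [0.4848, 0.1073, 0.1286]
contact_force: [-2.3, 0.5, 10.7]
tool_pos: [0.4848, 0.1074, 0.1281]
contact_force: [-1.8, 0.1, 12.1]
tool_pos: [0.4849, 0.1073, 0.1275]
contact_force: [-2.6, -0.1, 11.6]
tool_pos: [0.4849, 0.1073, 0.127]
contact_force: [-2.2, -0.1, 12.7]
t 18.25 pos [0.4849 0.1073 0.127 ] F [-2.2 -0.1 12.7] M [ 0.05  0.61 -0.01] open 29.0 ff 50.0 q [-0.3   0.71 -0.01  2.05  0.02  0.38  0.01]
yaw_y 19.62 tilt [0.0011 0.0004]
```

```bash
for i in 1 2 3; do python3 -m pendant '[[1,[0,0,0.3],[0,0,0]],[1,[0,0,0.2],[0,0,0]],[1,[0,0,0],[0,0,0]]]'|grep -E 'pos|contact';done;python3 go.py
```

```text
tool_pos: [0.4849, 0.1074, 0.1268]
contact_force: [-3.6, -0.0, 16.5]
tool_pos: [0.4848, 0.1073, 0.1268]
contact_force: [-4.0, 1.0, 21.7]
tool_pos: [0.4849, 0.1074, 0.1267]
contact_force: [-5.3, -0.4, 26.6]
t 19.38 pos [0.4849 0.1074 0.1267] F [-5.3 -0.4 26.6] M [-0.17  1.19  0.  ] open 29.1 ff 50.0 q [-0.3   0.71 -0.01  2.06  0.02  0.37  0.01]
yaw_y 19.62 tilt [0.0018 0.0006]
```

```bash
python3 -m pendant '[[1,[0,0,-0.2],[0,0,0]],[1,[0,0,0],[0,0,0]],[1,[0,0,0],[0,0,0]],[1,[0,0,0],[0,0,0]]]'|grep -E 'pos|contact'; python3 -m pendant '[[1,[0,0,0],[0,0,0]],[1,[0,0,0],[0,0,0]],[1,[0,0,0],[0,0,0]]]'|grep -E 'pos|contact'
python3 -m pendant '[[1,[0,0,-0.7],[0,0,0]],[1,[0,0,-0.9],[0,0,0]],[1,[0,0,0],[0,0,0]]]'|grep -E 'pos|contact';python3 go.py
```

```text
tool_pos: [0.4849, 0.1074, 0.1268]
contact_force: [-5.4, 0.2, 24.0]
tool_pos: [0.4849, 0.1074, 0.1268]
contact_force: [-4.9, 0.1, 24.5]
tool_pos: [0.4849, 0.1073, 0.1269]
contact_force: [-2.4, 0.1, 9.9]
t 20.62 pos [0.4849 0.1073 0.1269] F [-2.4  0.1  9.9] M [ 0.08  0.51 -0.  ] open 28.8 ff 50.0 q [-0.3   0.71 -0.01  2.05  0.02  0.38  0.01]
yaw_y 19.62 tilt [0.0008 0.0003]
```

Pressed home at TCP z .1268, and held at about 28 N net for over half a second. Now I'll unload, release and back off.

```bash
python3 -m pendant '[[1,[0,0,-0.7],[0,0,0]],[1,[0,0,-0.3],[0,0,0]],[1,[0,0,0],[0,0,0]],[0.3,[0,0,0],[0,0,0]],[-0.2,[0,0,0],[0,0,0]],[-1,[0,0,0],[0,0,0]],[-1,[0,0,0],[0,0,0]],[-1,[0,0,0],[0,0,0]]]'|grep -E 'pos|contact|open'
python3 -m pendant '[[-1,[0,0,-5],[0,0,0]],[-1,[0,0,-20],[0,0,0]],[-1,[0,0,-40],[0,0,0]],[-1,[0,0,-10],[0,0,0]],[-1,[40,0,0],[0,0,0]],[-1,[40,0,0],[0,0,0]],[-1,[0,0,0],[0,0,0]],[-1,[0,0,0],[0,0,0]]]'|grep -E 'pos|contact|open'
python3 - <<'E'
from plant import cams
import cv2,numpy as np
o=[]
for n,c in(("top",(200,232)),("scene",(195,190))):
    s=cams.snapshot(n);np.savez(n+"3.npz",**s)
    x,y=c[0]-40,c[1]-50;o.append(cv2.resize(s["img"][y:y+90,x:x+80,::-1],None,fx=5,fy=5,interpolation=cv2.INTER_CUBIC))
cv2.imwrite("pics/z3.png",np.hstack(o))
E
python3 go.py
```

```text
tool_pos: [0.4847, 0.1073, 0.127]
contact_force: [-0.6, -0.2, -0.1]
opening: 0.779
tool_pos: [0.4577, 0.1819, 0.2016]
contact_force: [-0.2, -0.6, -0.4]
opening: 1.0
t 22.73 pos [0.4581 0.1812 0.2018] F [-0.5  0.  -0.1] M [-0.09  0.03 -0.02] open 88.0 ff 0.0 q [-0.47  0.58  0.01  2.   -0.    0.56 -0.13]
yaw_y 19.51 tilt [-0.0003 -0.001 ]
```

View pics/z3.png

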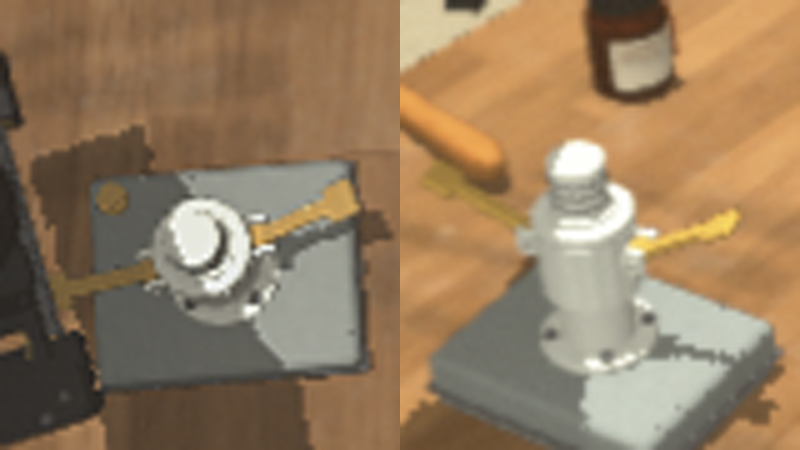

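The cap is straight on the neck with both arms raised: right paddle at (340,203) in the top crop and (721,224) in the scene crop, left paddle at (440,180). I'll turn these into points.

```bash
python3 - <<'E'
from h import *
T=pack("top3");S=pack("scene3")
t=lambda x,y:((x+.5)/5-.5+160,(y+.5)/5-.5+182); s=lambda x,y:((x-400+.5)/5-.5+155,(y+.5)/5-.5+140)
R,e=tri(T,t(340,203),S,s(721,224));print("R",R.round(4),round(e,4));L=onz(S,s(440,180),R[2]);print("L",L.round(4))
c=(R[:2]+L[:2])/2;d=L[:2]-R[:2];print("mid",c.round(4),"half",np.linalg.norm(d)/2,"yaw",np.degrees(np.arctan2(d[1],d[0])))
print("boss",tri(T,t(193,232),S,s(578,160)))
E
python3 go.py 0.4592 0.1779 0.15 19.6;python3 go.py 0.5101 0.0367 0.15 19.6
```

```text
R [0.5089 0.0334 0.1312] 0.0009
L [0.452  0.1764 0.1312]
mid [0.4805 0.1049] half 0.07696443069279144 yaw 111.69715144276142
boss (array([0.48700985, 0.10681409, 0.15286298]), np.float64(0.0011634567222133755))
t 22.73 pos [0.4581 0.1812 0.2018] F [-0.5  0.  -0.1] M [-0.09  0.03 -0.02] open 88.0 ff 0.0 q [-0.47  0.58  0.01  2.   -0.    0.56 -0.13]
yaw_y 19.51 tilt [-0.0003 -0.001 ]
turn [-0.03  0.05 -0.09]
shift now-axes [-3.4 -0.  51.8] after-turn [-3.5 -0.1 51.8]
t 22.73 pos [0.4581 0.1812 0.2018] F [-0.5  0.  -0.1] M [-0.09  0.03 -0.02] open 88.0 ff 0.0 q [-0.47  0.58  0.01  2.   -0.    0.56 -0.13]
yaw_y 19.51 tilt [-0.0003 -0.001 ]
turn [-0.03  0.05 -0.09]
shift now-axes [-153.5    0.8   51.9] after-turn [-153.6    0.5   51.8]
```

```bash
python3 -m pendant '[[1,[-3.5,0,0],[0,0,0]],[1,[0,0,10],[0,0,0]],[1,[0,0,15],[0,0,0]],[1,[0,0,15],[0,0,0]],[1,[0,0,8],[0,0,0]],[1,[0,0,0],[0,0,0]],[1,[0,0,0],[0,0,0]],[1,[0,0,0],[0,0,0]]]' 20|grep -E 'pos|contact|open'
for i in 1 2 3; do python3 -m pendant '[[1,[0,0,2],[0,0,0]],[1,[0,0,2],[0,0,0]],[1,[0,0,0],[0,0,0]]]'|grep -E 'pos|contact'; done; python3 go.py
```

```text
tool_pos: [0.4593, 0.1795, 0.1545]
contact_force: [0.2, -0.5, 0.4]
opening: 0.117
tool_pos: [0.4589, 0.1793, 0.1499]
contact_force: [0.3, 0.2, -0.4]
tool_pos: [0.4589, 0.1793, 0.1458]
contact_force: [-0.9, 0.5, -0.5]
tool_pos: [0.4589, 0.1793, 0.1418]
contact_force: [-0.4, 0.2, 0.5]
t 24.85 pos [0.4589 0.1793 0.1418] F [-0.4  0.2  0.5] M [-0.07  0.02  0.04] open 0.6 ff 0.0 q [-0.47  0.68  0.    2.06 -0.    0.41 -0.12]
yaw_y 19.63 tilt [-0.0003 -0.0001]
```

```bash
python3 -m pendant '[[1,[-1,0,2],[0,0,0]],[1,[0,0,2],[0,0,0]],[1,[0,0,2],[0,0,0]],[1,[0,0,2],[0,0,0]]]'|grep -E 'pos|contact'; for i in 1 2; do python3 -m pendant '[[1,[0,0,2],[0,0,0]],[1,[0,0,2],[0,0,0]],[1,[0,0,2],[0,0,0]]]'|grep -E 'pos|contact'; done; python3 go.py
```

```text
tool_pos: [0.4593, 0.1785, 0.1339]
contact_force: [-0.1, 0.7, 0.2]
tool_pos: [0.4593, 0.1786, 0.128]
contact_force: [-1.5, 0.3, 2.3]
tool_pos: [0.4594, 0.1786, 0.1219]
contact_force: [0.2, 0.2, 2.5]
t 26.1 pos [0.4594 0.1786 0.1219] F [0.2 0.2 2.5] M [ 0.15  0.1  -0.01] open 0.6 ff 1.0 q [-0.46  0.72 -0.    2.07  0.    0.36 -0.12]
yaw_y 19.63 tilt [0.0002 0.0003]
```

Contact at 2.5 N, as expected. Continuing.

```bash
for i in 1 2 3 4; do python3 -m pendant '[[1,[0,0,2],[0,0,0]],[1,[0,0,2],[0,0,0]],[1,[0,0,2],[0,0,0]]]'|grep -E 'pos|contact'; done; python3 go.py
```

```text
tool_pos: [0.4593, 0.1785, 0.1159]
contact_force: [-1.1, 1.3, 2.2]
tool_pos: [0.4593, 0.1785, 0.1099]
contact_force: [-1.6, 1.5, 2.5]
tool_pos: [0.4594, 0.1785, 0.1039]
contact_force: [-1.3, 2.1, 2.1]
tool_pos: [0.4593, 0.1784, 0.0979]
contact_force: [-0.7, 2.0, 2.6]
t 27.6 pos [0.4593 0.1784 0.0979] F [-0.7  2.   2.6] M [ 0.29  0.23 -0.02] open 0.2 ff 1.6 q [-0.46  0.76 -0.    2.08  0.    0.3  -0.12]
yaw_y 19.63 tilt [-0.  0.]
```

```bash
for i in 1 2 3 4; do python3 -m pendant '[[1,[0,0,1.5],[0,0,0]],[1,[0,0,1.5],[0,0,0]],[1,[0,0,1.5],[0,0,0]]]'|grep -E 'pos|contact'; done; python3 go.py
```

```text
tool_pos: [0.4595, 0.1779, 0.0934]
contact_force: [-0.1, 0.6, 3.2]
tool_pos: [0.4595, 0.178, 0.089]
contact_force: [0.6, -0.7, 3.9]
tool_pos: [0.4594, 0.1786, 0.0844]
contact_force: [-0.8, -0.7, 3.6]
tool_pos: [0.4594, 0.1786, 0.0799]
contact_force: [-0.3, -0.9, 3.2]
t 29.1 pos [0.4594 0.1786 0.0799] F [-0.3 -0.9  3.2] M [-0.23  0.01  0.04] open 0.1 ff 1.3 q [-0.46  0.8  -0.    2.09  0.    0.25 -0.12]
yaw_y 19.64 tilt [0.0001 0.0003]
```

```bash
for i in 1 2 ; do python3 -m pendant '[[1,[0,0,1],[0,0,0]],[1,[0,0,1],[0,0,0]],[1,[0,0,1],[0,0,0]]]'|grep -E 'pos|contact'; done; for i in 1 2 3; do python3 -m pendant '[[1,[0,0,0.8],[0,0,0]],[1,[0,0,0.7],[0,0,0]]]'|grep -E 'pos|contact'; done
```

```text
tool_pos: [0.4594, 0.1785, 0.077]
contact_force: [0.8, 0.3, 2.4]
tool_pos: [0.4593, 0.1785, 0.0739]
contact_force: [0.4, 0.1, 3.4]
tool_pos: [0.4594, 0.1781, 0.0725]
contact_force: [0.4, -1.5, 3.9]
tool_pos: [0.4596, 0.1777, 0.0711]
contact_force: [1.1, -2.1, 4.7]
tool_pos: [0.4595, 0.1784, 0.0695]
contact_force: [-0.0, -0.5, 2.7]
```

```bash
for i in 1 2 3 4; do python3 -m pendant '[[1,[0,0,0.5],[0,0,0]],[1,[0,0,0.3],[0,0,0]]]'|grep -E 'pos|contact'; done; python3 go.py
```

```text
tool_pos: [0.4593, 0.1789, 0.0686]
contact_force: [0.3, -0.3, 3.3]
tool_pos: [0.4594, 0.1786, 0.0679]
contact_force: [-0.0, -0.3, 2.8]
tool_pos: [0.4594, 0.1785, 0.0671]
contact_force: [-0.3, 0.8, 3.2]
tool_pos: [0.4593, 0.1785, 0.0664]
contact_force: [-0.2, 0.1, 4.8]
t 31.6 pos [0.4593 0.1785 0.0664] F [-0.2  0.1  4.8] M [0.01 0.02 0.01] open 0.4 ff 2.0 q [-0.46  0.83 -0.    2.09  0.    0.22 -0.12]
yaw_y 19.63 tilt [0.0001 0.0002]
```

```bash
for i in 1 2 3; do python3 -m pendant '[[1,[0,0,0.3],[0,0,0]],[1,[0,0,0.2],[0,0,0]]]'|grep -E 'pos|contact'; done; python3 go.py
```

```text
tool_pos: [0.4593, 0.1785, 0.0658]
contact_force: [0.5, 0.0, 4.2]
tool_pos: [0.4593, 0.1785, 0.0653]
contact_force: [-0.2, 1.2, 4.3]
tool_pos: [0.4593, 0.1785, 0.0648]
contact_force: [0.1, 0.6, 3.9]
t 32.35 pos [0.4593 0.1785 0.0648] F [0.1 0.6 3.9] M [ 0.06  0.09 -0.03] open 0.6 ff 1.8 q [-0.46  0.83 -0.    2.09  0.    0.22 -0.12]
yaw_y 19.63 tilt [-0.      0.0001]
```

```bash
for i in 1 2 3 4; do python3 -m pendant '[[1,[0,0,0.4],[0,0,0]],[1,[0,0,0.3],[0,0,0]]]'|grep -E 'pos|contact'; done; python3 go.py
```

```text
tool_pos: [0.4593, 0.1784, 0.0641]
contact_force: [-0.2, -0.9, 4.0]
tool_pos: [0.4593, 0.1784, 0.0634]
contact_force: [-0.4, 1.0, 4.9]
tool_pos: [0.4594, 0.1786, 0.0628]
contact_force: [-0.7, 0.4, 5.5]
tool_pos: [0.4594, 0.1787, 0.0622]
contact_force: [-0.0, 0.9, 6.6]
t 33.35 pos [0.4594 0.1787 0.0622] F [-0.   0.9  6.6] M [ 0.08  0.13 -0.08] open 0.3 ff 2.7 q [-0.46  0.83 -0.    2.09  0.    0.21 -0.12]
yaw_y 19.64 tilt [0.0003 0.0005]
```

```bash
for i in 1 2 3; do python3 -m pendant '[[1,[0,0,0.2],[0,0,0]],[1,[0,0,0.1],[0,0,0]]]'|grep -E 'pos|contact'; done
python3 - <<'E'
from plant import cams
import cv2,numpy as np
s=cams.snapshot("scene");np.savez("scene4.npz",**s)
cv2.imwrite("pics/z4.png",cv2.resize(s["img"][140:230,150:260,::-1],None,fx=6,fy=6,interpolation=cv2.INTER_CUBIC))
E
```

```text
tool_pos: [0.4594, 0.1788, 0.062]
contact_force: [-0.3, 0.7, 7.6]
tool_pos: [0.4594, 0.1788, 0.0617]
contact_force: [-0.1, 0.8, 8.3]
tool_pos: [0.4594, 0.1789, 0.0615]
contact_force: [-1.1, 0.9, 9.2]
```

View pics/z4.png

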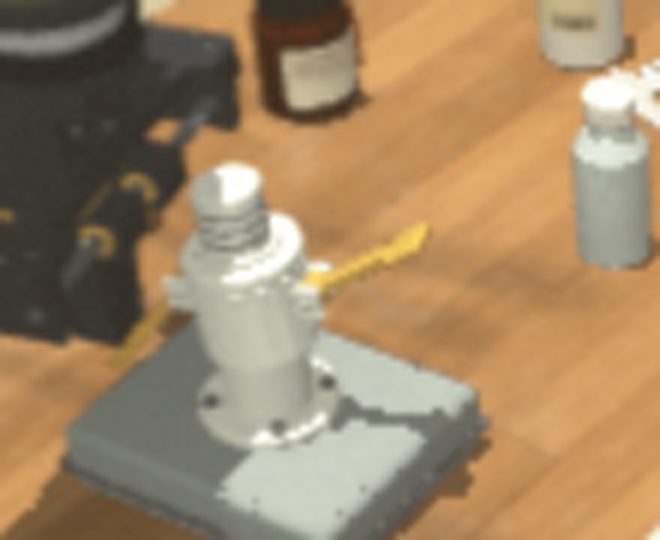

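The left arm now points down at (125,352) beside the cup, and the right arm is still raised. The force is still rising slowly, so I'll check the arm's angle by projection.

```bash
python3 - <<'E'
from h import *
S=pack("scene4");a=np.radians(110);u=np.array([np.cos(a),np.sin(a)])
g=lambda P:((proj(S,P)-[150,140]+.5)*6-.5).round(0)
for c in([.4849,.107],):
  for th in(-30,-35,-40,-45,-50):
    t=np.radians(th);o=[]
    for s_ in(.03,.045,.060): o.append(g([*(np.array(c)+u*(.03+s_*np.cos(t))),.1012+s_*np.sin(t)]).tolist())
    print(th,o)
E
python3 go.py
```

```text
-30 [[144.0, 297.0], [120.0, 305.0], [97.0, 314.0]]
-35 [[148.0, 301.0], [126.0, 312.0], [104.0, 322.0]]
-40 [[152.0, 306.0], [132.0, 318.0], [112.0, 331.0]]
-45 [[156.0, 310.0], [138.0, 324.0], [120.0, 339.0]]
-50 [[160.0, 314.0], [145.0, 330.0], [129.0, 346.0]]
t 34.15 pos [0.4594 0.1789 0.0615] F [-2.   1.   9.8] M [ 0.07  0.25 -0.03] open 0.2 ff 3.3 q [-0.46  0.84 -0.    2.09  0.    0.21 -0.12]
yaw_y 19.65 tilt [0.0005 0.0007]
```

The slope matches -45°, so the arm is at its stop. One small final nudge, then I'll go over the cap to the other arm.

```bash
python3 -m pendant '[[1,[0,0,0.1],[0,0,0]],[1,[0,0,0],[0,0,0]]]'|grep -E 'pos|contact'
python3 -m pendant '[[1,[0,0,-5],[0,0,0]],[1,[0,0,-30],[0,0,0]],[1,[0,0,-45],[0,0,0]],[1,[0,0,-40],[0,0,0]],[1,[0,0,0],[0,0,0]],[1,[-30,0,0],[0,0,0]],[1,[-45,0,0],[0,0,0]],[1,[-45,0,0],[0,0,0]]]'|grep -E 'pos|contact'
python3 -m pendant '[[1,[-30,0,0],[0,0,0]],[1,[0,0,10],[0,0,0]],[1,[0,0,15],[0,0,0]],[1,[0,0,0],[0,0,0]]]'|grep -E 'pos|contact'
python3 go.py .5101 .0367 .145
```

```text
tool_pos: [0.4594, 0.1789, 0.0614]
contact_force: [-1.7, 1.9, 8.6]
tool_pos: [0.499, 0.064, 0.1796]
contact_force: [1.6, 0.6, -0.5]
tool_pos: [0.5077, 0.0384, 0.1541]
contact_force: [-0.1, 0.9, -0.5]
t 35.9 pos [0.5077 0.0384 0.1541] F [-0.1  0.9 -0.5] M [0.01 0.05 0.02] open 0.6 ff 0.0 q [-0.14  0.67 -0.04  1.99  0.05  0.48  0.13]
yaw_y 19.75 tilt [-0.0048  0.0002]
shift now-axes [-2.4  1.7  9.1] after-turn [-2.4  1.7  9.1]
```

```bash
python3 -m pendant '[[1,[-1.5,0.5,4],[0,0,0]],[1,[0,0,5],[0,0,0]],[1,[0,0,3],[0,0,0]],[1,[0,0,2],[0,0,0]],[1,[0,0,2],[0,0,0]],[1,[0,0,2],[0,0,0]]]'|grep -E 'pos|contact'
python3 go.py .5101 .0367 .07
for i in 1 2 3 4; do python3 -m pendant '[[1,[0,0,2],[0,0,0]],[1,[0,0,2],[0,0,0]],[1,[0,0,2],[0,0,0]]]'|grep -E 'pos|contact'; done
```

```text
tool_pos: [0.5108, 0.0359, 0.138]
contact_force: [0.1, -0.0, -0.0]
t 36.65 pos [0.5108 0.0359 0.138 ] F [ 0.1 -0.  -0. ] M [-0.09  0.06 -0.01] open 0.4 ff 0.1 q [-0.14  0.7  -0.03  2.    0.05  0.44  0.13]
yaw_y 19.63 tilt [0.0003 0.0001]
shift now-axes [ 1.  -0.4 68. ] after-turn [ 1.  -0.4 68. ]
tool_pos: [0.5114, 0.0349, 0.1322]
contact_force: [0.8, -3.9, 3.8]
tool_pos: [0.5106, 0.0364, 0.1258]
contact_force: [-0.0, -1.0, 2.8]
tool_pos: [0.5106, 0.036, 0.1198]
contact_force: [0.3, -0.9, 3.3]
tool_pos: [0.5107, 0.0358, 0.1139]
contact_force: [0.6, -2.1, 2.0]
```

```bash
for i in 1 2 3 4 5; do python3 -m pendant '[[1,[0,0,2],[0,0,0]],[1,[0,0,1.5],[0,0,0]],[1,[0,0,1.5],[0,0,0]]]'|grep -E 'pos|contact'; done
```

```text
tool_pos: [0.5107, 0.0358, 0.1089]
contact_force: [-0.2, -1.8, 1.3]
tool_pos: [0.5108, 0.0358, 0.1039]
contact_force: [0.0, -1.5, 4.1]
tool_pos: [0.5107, 0.036, 0.0989]
contact_force: [0.4, -1.6, 1.4]
tool_pos: [0.5105, 0.0364, 0.0939]
contact_force: [-0.0, 0.3, 3.0]
tool_pos: [0.5106, 0.0362, 0.0889]
contact_force: [-0.8, 0.6, 3.2]
```

```bash
for i in 1 2 3 4 5; do python3 -m pendant '[[1,[0,0,1.5],[0,0,0]],[1,[0,0,1.5],[0,0,0]],[1,[0,0,1],[0,0,0]]]'|grep -E 'pos|contact'; done
```

```text
tool_pos: [0.5107, 0.0358, 0.0849]
contact_force: [0.1, -0.3, 3.0]
tool_pos: [0.5107, 0.0358, 0.0809]
contact_force: [-0.2, 0.2, 3.2]
tool_pos: [0.5106, 0.0361, 0.0769]
contact_force: [-0.2, 1.1, 3.2]
tool_pos: [0.5108, 0.0356, 0.0729]
contact_force: [-0.6, 0.6, 3.2]
tool_pos: [0.5107, 0.0358, 0.0689]
contact_force: [0.7, -0.2, 2.2]
```

```bash
for i in 1 2 3 4 5; do python3 -m pendant '[[1,[0,0,0.7],[0,0,0]],[1,[0,0,0.6],[0,0,0]]]'|grep -E 'pos|contact'; done
```

```text
tool_pos: [0.5107, 0.0359, 0.0677]
contact_force: [0.4, 0.4, 3.3]
tool_pos: [0.5107, 0.0359, 0.0664]
contact_force: [-0.2, -1.0, 3.1]
tool_pos: [0.5108, 0.0359, 0.0652]
contact_force: [-1.0, 0.7, 3.7]
tool_pos: [0.5109, 0.0358, 0.0639]
contact_force: [0.6, -0.5, 5.7]
tool_pos: [0.5111, 0.0357, 0.0628]
contact_force: [0.5, -2.0, 7.5]
```

```bash
for i in 1 2 3; do python3 -m pendant '[[1,[0,0,0.2],[0,0,0]],[1,[0,0,0.15],[0,0,0]]]'|grep -E 'pos|contact'; done
```

```text
tool_pos: [0.5111, 0.0356, 0.0626]
contact_force: [0.3, -0.9, 8.0]
tool_pos: [0.5112, 0.0355, 0.0623]
contact_force: [-0.6, -1.0, 9.0]
tool_pos: [0.5112, 0.0355, 0.0621]
contact_force: [-0.3, -1.1, 10.1]
```

```bash
python3 -m pendant '[[1,[0,0,0.2],[0,0,0]],[1,[0,0,0],[0,0,0]]]'|grep -E 'pos|contact'
python3 -m pendant '[[1,[0,0,-5],[0,0,0]],[1,[0,0,-30],[0,0,0]],[1,[0,0,-45],[0,0,0]],[1,[0,0,-50],[0,0,0]],[1,[0,0,-20],[0,0,0]],[1,[-40,0,0],[0,0,0]],[1,[-40,0,0],[0,0,0]],[1,[-40,0,0],[0,0,0]]]'|grep -E 'pos|contact'
python3 - <<'E'
from plant import cams
import cv2,numpy as np
o=[]
for n,c in(("top",(200,232)),("scene",(195,190))):
    s=cams.snapshot(n);np.savez(n+"5.npz",**s)
    x,y=c[0]-40,c[1]-50;o.append(cv2.resize(s["img"][y:y+90,x:x+80,::-1],None,fx=5,fy=5,interpolation=cv2.INTER_CUBIC))
cv2.imwrite("pics/z5.png",np.hstack(o))
E
```

```text
tool_pos: [0.5113, 0.0355, 0.0619]
contact_force: [0.5, -1.3, 9.9]
tool_pos: [0.5507, -0.0777, 0.2109]
contact_force: [0.6, -0.4, -0.3]
```

View pics/z5.png

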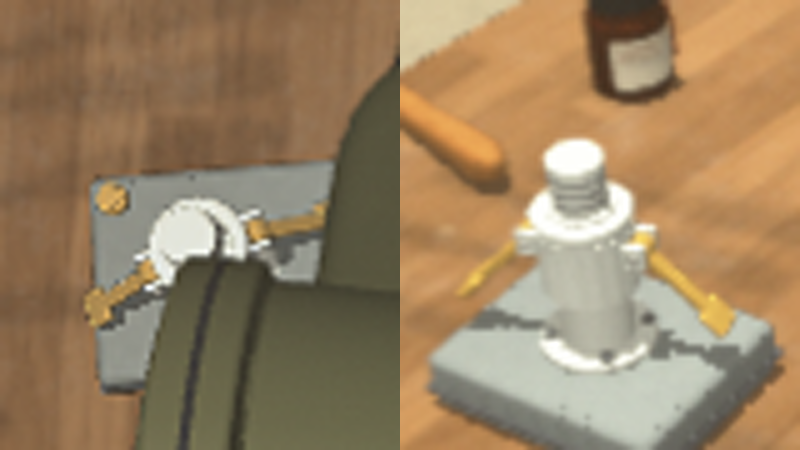

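Both arms are down and the cap looks upright: paddle a at about (472,281), paddle b at about (716,314). I'll check their angles.

Run:
```python
from h import *
S=pack("scene5");c=np.array([.4852,.107])
g=lambda P:((proj(S,P)-[155,140]+.5)*5-.5+[400,0]).round(0).tolist()
for n,a in(("a",110),("b",-70)):
  u=np.array([np.cos(np.radians(a)),np.sin(np.radians(a))])
  for th in(-30,-35,-40,-45):
    t=np.radians(th);f=lambda s,h:g([*(c+u*(.03+s*np.cos(t)-h*np.sin(t))),.1012+s*np.sin(t)+h*np.cos(t)])
    print(n,th,"pin",f(0,0),"paddle centre",f(.055,.003),"tip",f(.064,.0))
```

```text
a -30 pin [536.0, 233.0] paddle centre [459.0, 254.0] tip [451.0, 263.0]
a -35 pin [536.0, 233.0] paddle centre [464.0, 261.0] tip [457.0, 271.0]
a -40 pin [536.0, 233.0] paddle centre [470.0, 268.0] tip [464.0, 278.0]
a -45 pin [536.0, 233.0] paddle centre [476.0, 274.0] tip [472.0, 285.0]
b -30 pin [642.0, 252.0] paddle centre [734.0, 306.0] tip [746.0, 318.0]
b -35 pin [642.0, 252.0] paddle centre [730.0, 311.0] tip [741.0, 324.0]
b -40 pin [642.0, 252.0] paddle centre [726.0, 316.0] tip [736.0, 329.0]
b -45 pin [642.0, 252.0] paddle centre [721.0, 320.0] tip [730.0, 334.0]
```

Both arms fit about -45°. I'll check cap tilt by comparing the silhouettes before and after.

Run:
```python
from h import *
from plant import r
print(r.get_state()["clock"])
c=[.4852,.107]
for nm in("scene3","scene5"):
    S=pack(nm);im=S["img"].astype(float);cam,_=ray(S,(280,210))
    sat=im.max(2)-im.min(2)   # aluminium grey: low; wood: high
    v=np.array(c)-cam[:2];v/=np.linalg.norm(v);n=np.array([-v[1],v[0]])
    for z,rad in((.144,.015),(.132,.015),(.115,.026),(.100,.026),(.085,.026),(.055,.020)):
        p=[proj(S,[*(np.array(c)+k*n),z]) for k in(rad,0,-rad)]
        row=int(round(p[1][1]));th=45;L=sat[row]
        u=int(round(p[1][0]));a=u
        while L[a]<th and a>u-20:a-=1
        b=u
        while L[b]<th and b<u+20:b+=1
        ea=a+(L[a]-th)/(L[a]-L[a+1]+1e-9);eb=b-(L[b]-th)/(L[b]-L[b-1]+1e-9)
        print(nm,z,"seen %.2f %.2f mid %.2f"%(ea,eb,(ea+eb)/2),"pred mid %.2f w %.1f"%(p[1][0],p[2][0]-p[0][0]))
```

```text
45.25
scene3 0.144 seen 183.89 195.90 mid 189.89 pred mid 190.30 w 11.8
scene3 0.132 seen 182.61 200.84 mid 191.73 pred mid 190.88 w 11.8
scene3 0.115 seen 180.78 201.43 mid 191.11 pred mid 191.68 w 20.2
scene3 0.1 seen 178.00 200.14 mid 189.07 pred mid 192.38 w 20.0
scene3 0.085 seen 180.22 203.40 mid 191.81 pred mid 193.06 w 19.8
scene3 0.055 seen 193.00 31000000214.00 mid 15500000203.50 pred mid 194.40 w 14.9
scene5 0.144 seen 183.84 195.62 mid 189.73 pred mid 190.30 w 11.8
scene5 0.132 seen 181.70 200.83 mid 191.26 pred mid 190.88 w 11.8
scene5 0.115 seen 180.84 201.42 mid 191.13 pred mid 191.68 w 20.2
scene5 0.1 seen 178.21 200.00 mid 189.11 pred mid 192.38 w 20.0
scene5 0.085 seen 181.28 203.69 mid 192.48 pred mid 193.06 w 19.8
scene5 0.055 seen 210.00 214.45 mid 212.23 pred mid 194.40 w 14.9
```

The silhouette matches the earlier picture to within 0.2 px at the boss and upper cup, so the cap is straight. Handing in.

```bash
python3 -c "
from plant import r
print(r.finish_job())"
```

```text
the job is handed in; nothing more can be done
None
```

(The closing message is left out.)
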